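# Load the retainer cup at the station marked by the red pin

## Robot

A 6-joint arm with a two-finger parallel gripper is mounted at the origin on the work surface. World frame = base frame: x ahead of the robot, y to its left, z up, the work surface at z = 0. Lengths are in m, angles in degrees, forces in N, time in s.
With the tool pointing down it reaches from about 0.35 to 0.85 m from the base axis. Payload 8.1 kg.
Tool frame: the origin (TCP) lies on the centre line of the jaws, within the pads' length; the fingertips stand 25 mm ahead of it and the grasp point (between the pads) lies 6 mm ahead of it; z points along the fingers, y is the line along which they close (so a half turn about z gives the same grasp; the last joint's range is limited). The gripper opens to 85 mm and grips with 20 to 120 N. Pads are 22 mm wide; open, the fingers measure 114 mm over their backs; the gripper's body (76 mm by 85 mm) begins 54 mm behind the grasp point. The pads swing forward as they close: fully open they stand 13 mm farther back than shut.
Start: joints at [69.362, 7.471, 85.268, -0, 87.261, -4.893], TCP at [0.163, 0.577, 0.256] pointing down, gripper open.
Joint ranges: [-169.43, 169.43], [-51.17, 129.36], [1.28, 143.12], [-76.62, 256.62], [0, 156.53], [-152.29, 152.29]. Speed limits (degrees/s): [136.94, 136.94, 159.86, 180, 180, 180].

## Interface

Orientations are given as [roll, pitch, yaw] about the fixed x, y, z axes, in that order (R = Rz(yaw) Ry(pitch) Rx(roll)).
In Python, from workcell import * gives the robot as it stands. The module is installed in compiled form; this text tells all that it offers.
- The arm moves only by the shell command python3 -m jog 'ROWS' [OPENING] [FORCE]. ROWS is JSON, a list that holds one entry, the list of rows, each a list of 6 numbers: the shift along the tool's x, y, z in mm, then the turn, a rotation vector about the tool's x, y, z in degrees. A call has 1 to 12 rows; each row is the pose to reach, as a shift and turn from the pose commanded when the call began, along the tool's axes at that moment; what a row does not reach only later rows make up. A row lasts 1/8 s, in which the tool goes at most 62.5 mm and 10.7 degrees, less where a joint would pass 70% of its speed; a pose out of reach is approached as far as the arm can. A call with a gripper value outside its range is refused whole. OPENING is the finger opening in mm, from 0 to 85.4, set as the call begins (- or left out, the last holds). The fingers move at their own pace and stop on an object; FORCE is the grip in N (left out, the last holds). Time passes only in rows, so rows that repeat a pose let the fingers close. It gives the time, the measured TCP pose, the force, the opening and the grip force at its end, in the units of the state.
- sense(): the state, without advancing time (a new reading comes with each control period).
- grab_frame(name): name is "scene" or "top"; returns the picture (384x512x3 uint8, red, green, blue); there is no depth.
- get_calibration(name): a dict with "camera_matrix" (3x3 intrinsics, pixels), "R" (3x3) and "t" (3): a world point X has camera coordinates R X + t. Camera axes: x right, y down, z forward; pixel columns grow to the right and rows downward; lengths in m; the calibration is good to about 2 mm. A picture is of the moment at which its call begins. get_calibration takes no time and is no camera call.
- close_job(): hands the job in; it is judged then, once.
The state is a dict: "time": time; "qpos": joint angles; "qvel": joint speeds; "tau": joint torques, N m; "tool_pos": TCP position; "tcp_rot": TCP orientation; "wrist_force": force on the tool from outside, world axes, zero at the start; "ft_torque": the same for the moment, N m; "grip_width": opening from 0.0 (shut) to 1.0 (fully open); "grip_force": force on a finger pad.
Only numpy, scipy, OpenCV 4.12 (cv2) and the standard library are available. Lean on these libraries where they do the work, as an engineer would, in place of code of your own. Each camera call takes 0.05 s, during which the arm holds its last target. There are 200 camera calls.

## Task

The fixture has two round nests, and the red pin gauge has been left standing at the one whose spring seat has been gauged and passed. Take the brass spring retainer cup and set it down, open end up, flat in the nest at the red pin's station, without dropping it. Leave the red pin standing where it is and never put the cup in the other nest.

Things in the scene. Friction and masses are not known exactly. Their poses are not given: they have to be found in the camera images.
- brass_cup: Yellow brass spring retainer cup, round straight-sided cup, 52 mm outer diameter, 40 mm high, wall 4 mm, about 0.2 kg, loose on the bench with its open end up. Origin at the centre of its underside, z up along its axis. (A dull dark steel cup of the same shape and size stands near it: not wanted.)
- pin: Red enamel pin gauge, round head 30 mm across, standing loose and upright in one of the fixture's two marker sockets, top 69 mm above the bench. Origin at the centre of its foot, 14 mm above the bench. Each socket lies 100 mm behind its own nest's centre (fixture +x): the pin is 100 mm from the marked nest, 180 mm from the other. A low black plug fills the other socket.
- nest_left (a point): Centre of the inner floor of the left (+y) nest, a round aluminium dish, 86 mm inside, 96 mm outside, rim 8 mm above its floor, floor 16 mm above the bench. Axes: x away from the robot, y from right nest to left, z up. The blue fixture plate (200 x 290 x 12 mm) is fixed, turned up to 0.25 rad; a steel latch lever about 100 mm high stands midway between the sockets.
- nest_right (a point): Centre of the inner floor of the right (-y) nest, 150 mm from the left one along the fixture's -y; otherwise the same.
Mind the look-alikes: they are no part of the job. What is meant by the brass_cup is not blue, turquoise or white, and is the larger of those in its own colour.

How it is judged:
By the outcome, as a careful person would: the job done as asked, in the order asked, and still so for the second after the job is handed in, with the robot touching nothing.
It also fails if it takes over 34 s, if anything falls off the work surface, if the arm or the gripper's body presses on something with over 40 N, if the wrist force passes 120 N, or if a joint passes its speed limit or range.

## Working session

There is one attempt and no reset: what is moved stays moved. The work goes in short steps, Python scripts to look and compute and a shell command to move; the robot and the scene stay as the last step left them, time stands still between calls to the robot, and variables do not carry over. Pictures are saved under pics/ and viewed, at most 10 in all, crops included, and the job is handed in when it is done.

```bash
mkdir -p pics
python3 - <<'E'
from workcell import *
import cv2
for n in("scene","top"):
    f=grab_frame(n); cv2.imwrite(f"pics/{n}0.png",f[:,:,::-1]); 
    c=get_calibration(n); print(n,c["camera_matrix"],c["R"],c["t"])
s=sense();print(s["tool_pos"],s["tcp_rot"],s["time"])
E
```

```text
scene [[478.71556159   0.         252.16991123]
 [  0.         478.71556159 190.79132277]
 [  0.           0.           1.        ]] [[-0.84683426  0.53183306 -0.00503303]
 [ 0.42729833  0.67468876 -0.60183986]
 [-0.3166826  -0.51180922 -0.79860093]] [ 0.42953684 -0.17922572  1.19579003]
top [[418.79853366   0.         261.10096328]
 [  0.         418.79853366 187.49690612]
 [  0.           0.           1.        ]] [[-0.00292732 -0.99999057 -0.00320746]
 [-0.98806981  0.00338628 -0.15396939]
 [ 0.1539788   0.00271848 -0.98807041]] [-0.01486951  0.52450727  1.03404086]
[0.16262026 0.57707185 0.25533249] [-1.79904085e+02 -8.47832278e-03  1.64255013e+02] 0.1
```

View pics/scene0.png

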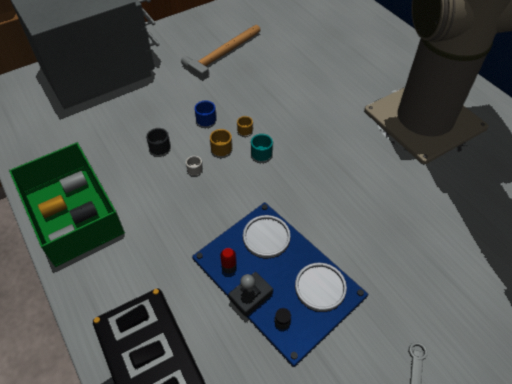

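View pics/top0.png

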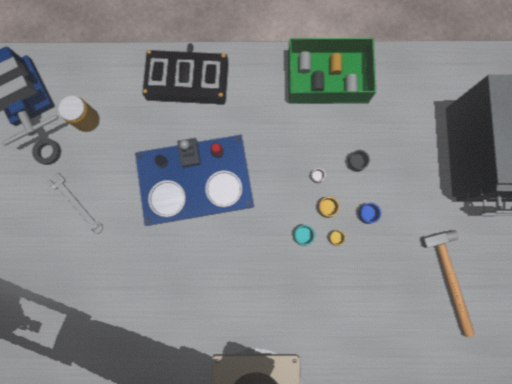

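Both views agree. In the top view the wanted brass cup is at (327,207), with a smaller brass one at (336,238). The right nest is at (224,189) with the red pin behind it at (216,150), and the left nest at (167,198) has the black plug. Next I'll measure positions by colour masks and rays.

```bash
cat > h.py <<'E'
from workcell import *
import cv2, numpy as np
def ray(n,uv,z):
    c=get_calibration(n);K,R,t=[np.array(c[k]) for k in("camera_matrix","R","t")]
    d=R.T@np.linalg.solve(K,[uv[0],uv[1],1.]); o=-R.T@t
    return o+d*(z-o[2])/d[2]
def blobs(f,lo,hi,amin):
    m=cv2.inRange(cv2.cvtColor(f,cv2.COLOR_RGB2HSV),lo,hi)
    cs,_=cv2.findContours(m,cv2.RETR_EXTERNAL,cv2.CHAIN_APPROX_NONE)
    return [c for c in cs if cv2.contourArea(c)>amin]
E
python3 - <<'E'
from h import *
for n in("top","scene"):
    f=grab_frame(n)
    for name,lo,hi,z in(("brass",(12,120,80),(28,255,255),.04),("nest",(0,0,165),(180,60,255),.024),("red",(0,150,60),(6,255,255),.069)):
        for c in blobs(f,lo,hi,40):
            h=cv2.convexHull(c);e=cv2.fitEllipse(h) if len(h)>5 else None
            if e: print(n,name,np.round(e[0],1),np.round(e[1],1),cv2.contourArea(h),"box",cv2.boundingRect(c),np.round(ray(n,e[0],z),4))
E
python3 -c "
import cv2
f=cv2.imread('pics/top0.png');cv2.imwrite('pics/crop1.png',cv2.resize(f[120:260,120:400],None,fx=2.8,fy=2.8,interpolation=2))"
```

```text
top brass [335.6 237.4] [11.2 13.2] 109.5 box (330, 231, 12, 14) [ 0.3966 -0.2039  0.04  ]
top brass [326.7 206.8] [15.3 18.3] 204.5 box (319, 198, 16, 19) [ 0.4741 -0.1834  0.04  ]
top brass [ 76.6 112.5] [17.2 24.1] 157.0 box (68, 104, 20, 19) [0.727 0.471 0.04 ]
top brass [335.3  62.8] [13.  21.3] 168.5 box (331, 53, 11, 19) [ 0.8633 -0.2173  0.04  ]
top nest [285.3 367.6] [31.9 38.7] 728.0 box (270, 356, 30, 28) [ 0.0816 -0.0742  0.024 ]
top nest [264.5 350.5] [ 3.9 20.1] 55.5 box (255, 348, 20, 6) [ 0.1217 -0.0236  0.024 ]
top nest [358.7 307.9] [13.3 46.9] 412.5 box (334, 302, 48, 14) [ 0.2224 -0.2589  0.024 ]
top nest [243.6 307.4] [13.9 55.1] 487.5 box (221, 301, 49, 14) [0.2244 0.028  0.024 ]
top nest [436.2 240.4] [10.5 23. ] 151.5 box (426, 235, 21, 12) [ 0.3889 -0.4631  0.024 ]
top nest [202.1 232.8] [ 9.  23.7] 120.0 box (190, 228, 25, 8) [0.4101 0.135  0.024 ]
top nest [305.4 223.1] [ 9.2 30.6] 165.0 box (289, 219, 32, 9) [ 0.434  -0.1302  0.024 ]
top nest [193.5 222.7] [ 8.6 32.3] 171.5 box (177, 218, 33, 9) [0.436  0.1578 0.024 ]
top nest [122.6 192.3] [12.4 27.5] 222
[... 515 characters left out ...]
] [23.9 25.7] 470.5 box (58, 95, 25, 25) [0.748  0.4967 0.024 ]
scene brass [ 51.4 204. ] [16.2 26.2] 252.5 box (39, 195, 26, 19) [ 0.869  -0.2084  0.04  ]
scene brass [220.1 137. ] [16.3 21.5] 265.0 box (210, 129, 21, 17) [ 0.478  -0.1859  0.04  ]
scene brass [244.5 121.6] [11.3 15.2] 129.5 box (237, 116, 16, 12) [ 0.4042 -0.1981  0.04  ]
scene brass [229.4  44.5] [ 8.4 74.5] 404.0 box (199, 26, 60, 38) [ 0.2831 -0.4745  0.04  ]
scene nest [319.9 287.6] [40.  45.2] 1379.0 box (297, 268, 45, 40) [0.5054 0.2356 0.024 ]
scene nest [266.  237.1] [34.7 40. ] 1066.0 box (247, 220, 40, 35) [0.5303 0.0892 0.024 ]
scene red [227.6 254.1] [10.4 11.8] 90.0 box (222, 249, 12, 11) [0.6264 0.1046 0.069 ]
```

View pics/crop1.png

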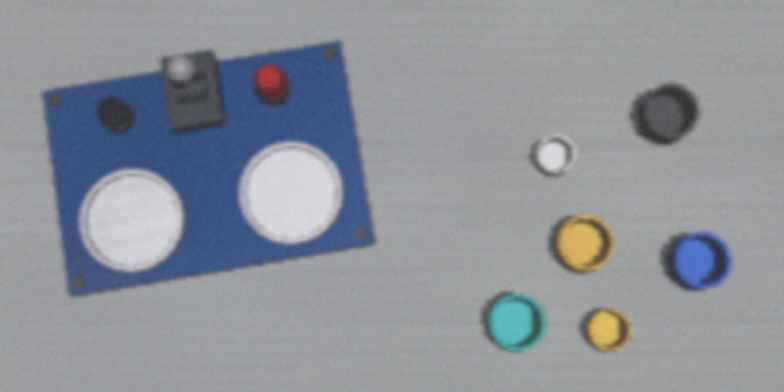

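```bash
python3 -m jog '[[[-45,-58,0,0,0,-2],[-90,-116,0,0,0,-4],[-135,-174,0,0,0,-6],[-180,-232,0,0,0,-8],[-225,-290,5,0,0,-10],[-270,-348,10,0,0,-12],[-315,-406,20,0,0,-14],[-360,-464,35,0,0,-15.7],[-405,-522,50,0,0,-15.7],[-450,-580,70,0,0,-15.7],[-480,-615,80,0,0,-15.7],[-508,-652,90,0,0,-15.7]]]' 72
```

```text
time: 1.7
tool_pos: [0.4437, -0.1134, 0.184]
tcp_rot: [-180.0, 0.1, 179.9]
wrist_force: [0.9, 0.7, 1.7]
grip_width: 0.845
grip_force: 0.0
```

```bash
python3 -m jog '[[[0,0,0,0,0,0],[0,0,0,0,0,0],[0,0,0,0,0,0]]]'
python3 - <<'E'
from h import *
for n in("top","scene"):
    f=grab_frame(n)
    c="pics/%s2.png"%n
    v,u=(206,327) if n=="top" else (137,220)
    cv2.imwrite(c,cv2.resize(f[v-35:v+35,u-50:u+50,::-1],None,fx=6,fy=6,interpolation=2))
print(sense()["tool_pos"])
E
```

```text
time: 2.08
tool_pos: [0.4433, -0.1102, 0.1847]
tcp_rot: [-180.0, 0.1, -180.0]
wrist_force: [-0.4, 0.7, 0.1]
grip_width: 0.845
grip_force: 0.0
[ 0.44339104 -0.11015232  0.18487251]
```

View pics/scene2.png

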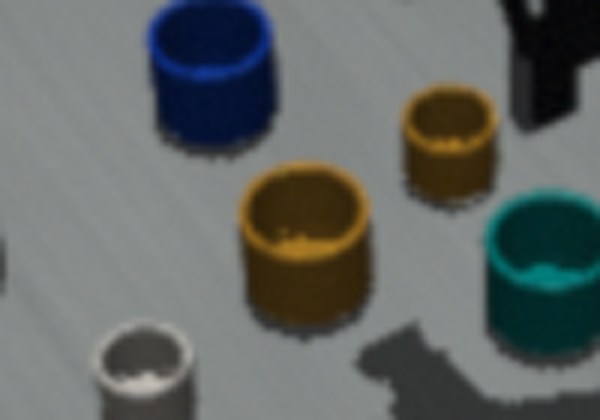

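The zoom shows the brass cup's rim centred at full-image (220.9,137), clear of its neighbours along world y. That gives a centre of about (0.4755, -0.187).

```bash
python3 -m jog '[[[-15,-40,20,0,0,0],[-32,-77,40,0,0,0],[-32,-77,60,0,0,0],[-32,-77,85,0,0,0],[-32,-77,105,0,0,0],[-32,-77,125,0,0,0],[-32,-77,140,0,0,0],[-32,-77,147,0,0,0],[-32,-77,147,0,0,0],[-32,-77,147,0,0,0]]]'
python3 - <<'E'
from h import *
f=grab_frame("scene")
cv2.imwrite("pics/scene3.png",cv2.resize(f[102:172,170:270,::-1],None,fx=6,fy=6,interpolation=2))
E
```

```text
time: 3.42
tool_pos: [0.4758, -0.1885, 0.038]
tcp_rot: [-180.0, 0.1, 180.0]
wrist_force: [-0.3, -0.6, 0.3]
grip_width: 0.847
grip_force: 0.0
```

View pics/scene3.png

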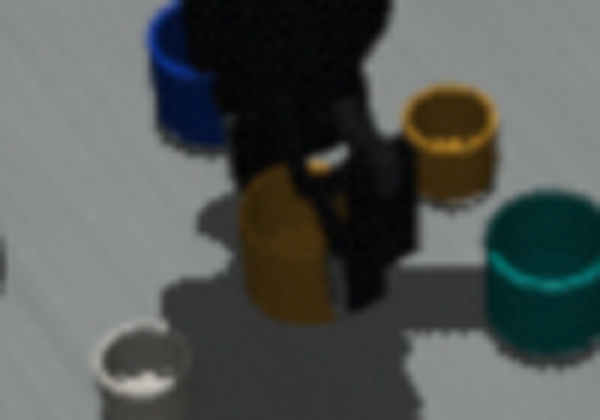

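The fingers straddle the cup and it hasn't moved (still at about (221,137)). I'll close and lift a little.

```bash
python3 -m jog '[[[0,0,0,0,0,0],[0,0,0,0,0,0],[0,0,0,0,0,0],[0,0,0,0,0,0],[0,0,0,0,0,0],[0,0,0,0,0,0]]]' 40 45; python3 -m jog '[[[0,0,-10,0,0,0],[0,0,-30,0,0,0],[0,0,-60,0,0,0],[0,0,-90,0,0,0],[0,0,-90,0,0,0],[0,0,-90,0,0,0]]]'
```

```text
time: 4.22
tool_pos: [0.4757, -0.1885, 0.0383]
tcp_rot: [-180.0, 0.1, 180.0]
wrist_force: [-2.3, 1.0, 7.1]
grip_width: 0.6
grip_force: 46.4
time: 4.97
tool_pos: [0.4747, -0.1881, 0.1264]
tcp_rot: [180.0, -0.0, 180.0]
wrist_force: [-0.2, -0.1, -2.5]
grip_width: 0.602
grip_force: 47.3
```

```bash
python3 -m jog '[[[-5,25,0,0,0,0],[-12,65,0,0,0,0],[-20,110,0,0,0,0],[-30,155,0,0,0,0],[-39,200,0,0,0,0],[-47,240,0,0,0,0],[-52,265,0,0,0,0],[-52,273,0,0,0,0],[-52,273,0,0,0,0],[-52,273,0,0,0,0]]]'
python3 - <<'E'
from h import *
f=grab_frame("scene")
cv2.imwrite("pics/scene4.png",cv2.resize(f[150:330,170:390,::-1],None,fx=3,fy=3,interpolation=2))
for c in blobs(f,(0,150,60),(6,255,255),40):
    print(cv2.boundingRect(c))
E
```

```text
time: 6.22
tool_pos: [0.527, 0.0837, 0.1266]
tcp_rot: [-180.0, -0.1, 179.9]
wrist_force: [-0.1, -1.2, -1.2]
grip_width: 0.601
grip_force: 47.5
(222, 249, 13, 17)
```

View pics/scene4.png

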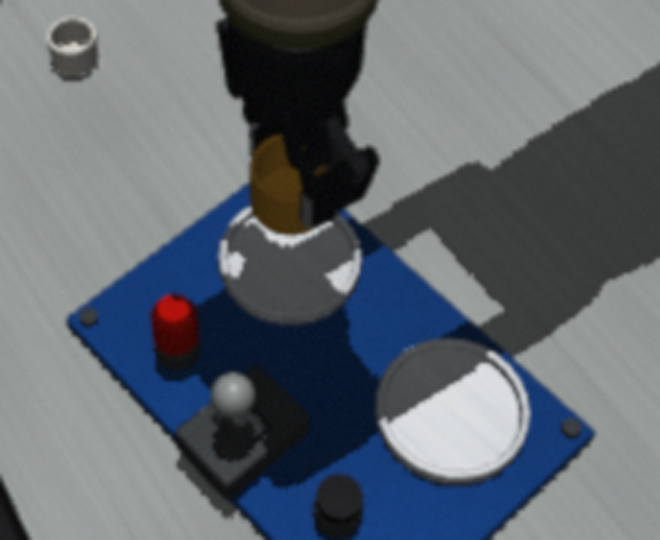

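The cup is held upright above the right nest, and the pin is standing at about (228,258). I'll descend now.

```bash
python3 -m jog '[[[0,0,12,0,0,0],[0,0,28,0,0,0],[0,0,44,0,0,0],[0,0,56,0,0,0],[0,0,63,0,0,0],[0,0,67,0,0,0],[0,0,69,0,0,0],[0,0,70,0,0,0],[0,0,70,0,0,0]]]';  python3 -m jog '[[[0,0,0.5,0,0,0],[0,0,1,0,0,0],[0,0,1.5,0,0,0],[0,0,1.5,0,0,0]]]'
```

```text
time: 7.4
tool_pos: [0.5277, 0.0847, 0.0575]
tcp_rot: [180.0, 0.0, 180.0]
wrist_force: [-0.1, -0.4, -1.6]
grip_width: 0.598
grip_force: 47.5
time: 7.9
tool_pos: [0.5273, 0.0847, 0.0556]
tcp_rot: [-180.0, -0.0, 180.0]
wrist_force: [-0.2, -0.0, -2.0]
grip_width: 0.601
grip_force: 47.5
```

```bash
python3 -m jog '[[[0,0,0.5,0,0,0],[0,0,1,0,0,0],[0,0,1.3,0,0,0],[0,0,1.3,0,0,0]]]';  python3 -m jog '[[[0,0,0.4,0,0,0],[0,0,0.8,0,0,0],[0,0,0.8,0,0,0],[0,0,0.8,0,0,0]]]'
```

```text
time: 8.4
tool_pos: [0.5274, 0.0847, 0.0544]
tcp_rot: [-180.0, -0.0, 180.0]
wrist_force: [0.8, 0.6, -1.6]
grip_width: 0.601
grip_force: 47.5
time: 8.9
tool_pos: [0.5275, 0.0847, 0.0543]
tcp_rot: [-180.0, 0.0, 180.0]
wrist_force: [-4.6, -0.6, 7.3]
grip_width: 0.6
grip_force: 48.3
```

Contact at the expected height (+7 N). I'll release and retreat upward.

```bash
python3 -m jog '[[[0,0,0,0,0,0],[0,0,0,0,0,0],[0,0,0,0,0,0],[0,0,0,0,0,0]]]' 68 20; python3 -m jog '[[[0,0,-5,0,0,0],[0,0,-20,0,0,0],[0,0,-45,0,0,0],[0,0,-80,0,0,0],[0,0,-120,0,0,0],[30,-50,-150,0,0,0],[60,-100,-150,0,0,0],[90,-150,-150,0,0,0],[120,-200,-150,0,0,0],[120,-240,-150,0,0,0],[120,-240,-150,0,0,0],[120,-240,-150,0,0,0]]]'
python3 - <<'E'
from h import *
f=grab_frame("scene")
cv2.imwrite("pics/scene5.png",cv2.resize(f[180:330,190:370,::-1],None,fx=4,fy=4,interpolation=2))
f=grab_frame("top")
cv2.imwrite("pics/top5.png",cv2.resize(f[130:230,130:330,::-1],None,fx=4,fy=4,interpolation=2))
E
```

```text
time: 9.4
tool_pos: [0.5274, 0.0847, 0.0536]
tcp_rot: [-180.0, -0.0, 180.0]
wrist_force: [-0.2, -1.0, -1.0]
grip_width: 0.798
grip_force: 0.0
time: 10.9
tool_pos: [0.4074, -0.155, 0.2044]
tcp_rot: [180.0, 0.1, 179.9]
wrist_force: [-0.3, 0.2, 0.0]
grip_width: 0.795
grip_force: 0.0
```

View pics/scene5.png

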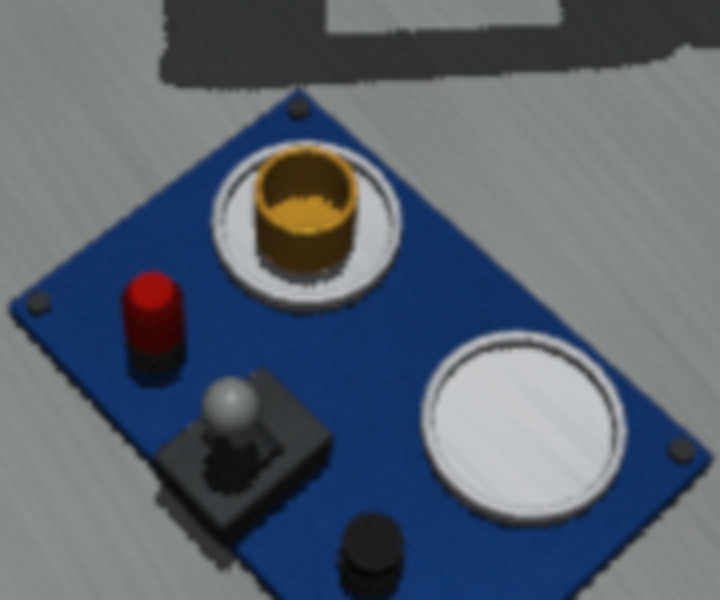

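View pics/top5.png

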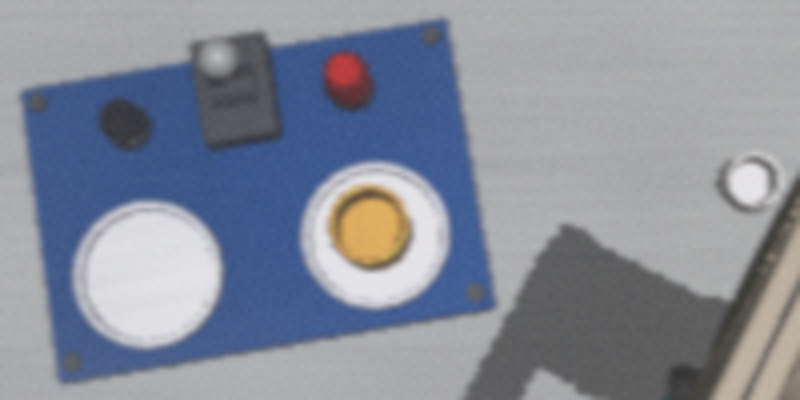

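The cup stands upright, flat and centred in the right nest (scene view (266,232)). The pin still stands at (228,258), the other nest is empty, and the arm is clear.

```bash
python3 -c "
from workcell import *
print(close_job())"
```

```text
the job is handed in; nothing more can be done
None
```

The brass cup is set open end up and flat in the right nest at the red pin's station; the pin is still standing, the other nest was never used, and the job was handed in at about 11 s.

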